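# Engage the transport lock of the dish shaker

### The arm

A 7-joint arm with a two-finger parallel gripper is mounted at the origin on a cart in front of the work surface, level with it; the furniture and walls round the work are solid. World frame = base frame: x ahead of the robot, y to its left, z up, the work surface at z = 0. Lengths are in m, angles in rad, forces in N, time in s.
With the tool pointing down it reaches from about 0.425 to 0.925 m from the base axis. Payload 6.8 kg.
Tool frame: the origin (TCP) lies on the centre line of the jaws, within the pads' length; the fingertips stand 17 mm ahead of it and the grasp point (between the pads) lies 2 mm behind it; z points along the fingers, x is the direction in which the jaws open and shut, and the axes are right-handed (so a half turn about z gives the same grasp; the last joint's range is limited). The gripper opens to 85 mm and grips with 20 to 120 N. Pads are 22 mm wide; open, the fingers measure 114 mm over their backs; the gripper's body (76 mm by 85 mm) begins 54 mm behind the grasp point. The pads swing forward as they close: fully open they stand 13 mm farther back than shut.
Start: joints at [1.039, 0.477, 0.022, 1.555, -0.011, 1.109, -0.083], TCP at [0.278, -0.615, 0.248] pointing down, gripper open.
Joint ranges: [-2.96, 2.96], [-0.34, 2.1], [-1.41, 1.46], [0.24, 2.44], [-1.37, 4.51], [0.17, 1.92], [-2.96, 2.96]. Speed limits (rad/s): [2.39, 2.39, 3.14, 3.14, 3.14, 3.14, 3.14].

### API

Orientations are given as a unit quaternion [w, x, y, z].
In Python, from station import status, read_camera, camera_model, bot gives the robot as it stands.
- The arm moves only by the tool arm_command, never from a script. Its argument "series" is a list of rows, each a list of 3 entries, a list of its own where there are three numbers: the finger opening in mm, from 0 to 85.4, then the shift along the tool's x, y, z in mm, then the turn about the tool's z in rad. In form: [[gripper, [dx, dy, dz], roll], ...]. A call has 1 to 8 rows; each row is the pose to reach, as a shift and turn from the pose commanded when the call began, along the tool's axes at that moment; what a row does not reach only later rows make up. A row lasts 1/8 s, in which the tool goes at most 62.5 mm and 10.7 degrees, less where a joint would pass 70% of its speed; a pose out of reach is approached as far as the arm can. A call with a gripper value outside its range is refused whole. The fingers move at their own pace and stop on an object; "squeeze" is the grip in N (left out, the last holds). Time passes only in rows, so rows that repeat a pose let the fingers close. It gives the time, the measured TCP pose, the force and the opening at its end, in the units of the state.
- status.get_obs(): the state, without advancing time (a new reading comes with each control period).
- read_camera(name): name is "side" or "top" or "wrist"; returns the picture (384x512x3 uint8, blue, green, red); there is no depth.
- camera_model(name): a dict with "fov_y" (degrees; the focal length in pixels is half the picture's height over the tangent of half this angle, whatever the lens; pixels are square), "cx", "cy" (the principal point, pixels), "R" (3x3) and "t" (3): a world point X has camera coordinates R X + t. Camera axes: x right, y down, z forward; pixel columns grow to the right and rows downward; lengths in m; the calibration is good to about 2 mm. A picture is of the moment at which its call begins: read the wrist's pose just before it. camera_model takes no time and is no camera call; for the wrist camera it gives the pose at the moment of the call.
- bot.hand_in(): hands the job in, once; it reports no verdict.
The state is a dict: "t": time; "q": joint angles; "joint_vel": joint speeds; "joint_torque": joint torques, N m; "eef_pos": TCP position; "tool_rot": TCP orientation; "contact_force": force on the tool from outside, world axes, zero at the start; "torque": the same for the moment, N m; "gripper_width": opening from 0.0 (shut) to 1.0 (fully open).
Only numpy, scipy, OpenCV 4.12 (cv2) and the standard library are available. Lean on these libraries where they do the work, as an engineer would, in place of code of your own. Each camera call takes 0.05 s, during which the arm holds its last target.

### The job

Lock the dish shaker's platform so the shaker can be moved: with the fingertips, push the orange knob along its L-shaped slot from the red-dot end to the corner, then sideways to the very end by the green dot. Only push the knob, never pinch it between the fingers, and leave the two dishes on the platform and the timer and marker beside it where they are. Finish with the fingers clear of the knob.

Things in the scene. Friction and masses are not known exactly. Their poses are not given: they have to be found in the camera images.
- shaker: White dish shaker, 300 (x) x 210 (y) x 58 mm high, fixed. Origin: centre of the underside, at worktop level. x points from the console end, near the robot, to the platform; y left seen from there; z up. Console: x -150 to -35, y -85 to 85 mm, its flat slotted metal top at z 58 mm. Platform: x -18 to 146 mm, full width, black mat at z 56 mm, with two dishes 17 mm high on it.
- knob_centre (a point): Centre of the orange lock knob, half-way up: a square block standing 2 to 30 mm above the console's top, 22.6 mm across its dark side pads, which are square to the shaker's x and y. A 10 mm pin below it runs in the slot (14 mm wide, rounded inner corner). It cannot be lifted or turned and stays where it is left.
- slot_start (a point): Red-dot end of the slot: the point under the knob's centre when both lock joints are 0; on the console's top surface (shaker x -122, y -22 mm).
- slot_corner (a point): Corner of the slot, at the level of the console's top, 50 mm from slot_start along the shaker's x (shaker x -72, y -22 mm).
- slot_end (a point): Closed end of the slot by the green dot, at the level of the console's top, 42 mm from slot_corner along the shaker's +y (shaker x -72, y 20 mm). With the knob's centre above this point the lock is engaged.
- lock_bolt (a joint): Travel of the knob and the steel bolt along the shaker's x, m: 0 at slot_start, 0.050 at the corner (stop). Starts between 0 and 0.012. Friction about 2.5 N.
- lock_knob (a joint): Sideways travel of the knob along the shaker's +y, m: 0 in the first leg, 0.042 at slot_end (stop). The slot's wall lets it move only when lock_bolt is within a few mm of 0.050. Friction about 2 N.
- pad_near: Dark rubber pad, 15 x 22 mm, on the knob's side that faces the shaker's -x. Its origin lies on the knob's vertical axis, at the worktop's level.
- pad_far: The same on the knob's +x side (towards the platform); same origin.
- pad_left: The same on the knob's +y side; same origin.
- pad_right: The same on the knob's -y side; same origin.
- dish_left: Closed petri dish, 91 mm across, 17 mm high, loose on the platform's left half; origin at the centre of its underside. Must stay.
- dish_right: Closed petri dish, 91 mm across, 17 mm high, loose on the platform's right half; origin at the centre of its underside. Must stay.
- timer: White digital timer, 70 x 64 x 17 mm, loose on the worktop to the right of the console; origin at the centre of its underside. Must stay.
- blue_marker: White felt marker with blue cap, 136 mm long, 18 mm thick, loose on the worktop to the right of the shaker; origin at the middle of its underside. Must stay.
There are look-alikes about, which are no part of the job. Leave any purple or turquoise look-alike of the blue_marker alone. Leave any turquoise look-alike of the timer alone.

How it is judged:
On the way, in this order (a step that is already met when the one before it is completed fails the run):
1. the knob has been pushed along the first leg to the corner of the slot (value of joint lock_bolt above 0.045 m and value of joint lock_knob below 0.015 m), for 0.1 s.
2. the knob has been pushed sideways to the end of the slot (value of joint lock_bolt above 0.045 m and value of joint lock_knob above 0.038 m), for 0.2 s.
At the end, for the whole second after the job is handed in: The knob rests at the end of the slot by the green dot: within 5 mm of full travel along the first leg and within 4 mm of full travel sideways. Both dishes, the timer and the marker lie flat within 20 mm of where they were (all of step 2 and velocity of joint lock_knob between -0.01 and 0.01 m/s and distance of each of dish_left, dish_right, timer, blue_marker from where it was at the start of the episode below 0.02 m and angle between each of dish_left, dish_right, timer, blue_marker's own z axis and vertical below 0.1 rad); the robot touches nothing.
It fails at once if the knob is pinched between the fingers (opposite pads pressed at once, over 1 N each) ((contact force between the fingers and pad_near above 1 N and contact force between the fingers and pad_far above 1 N) or (contact force between the fingers and pad_left above 1 N and contact force between the fingers and pad_right above 1 N)).
It fails at once if a dish, the timer or the marker is pushed aside or lifted (moved more than 20 mm) (distance of any of dish_left, dish_right, timer, blue_marker from where it was at the start of the episode above 0.02 m).
It also fails if it takes over 38 s, if anything falls off the work surface, if the arm or the gripper's body presses on something with over 40 N, if the wrist force passes 120 N, or if a joint passes its speed limit or range.

## Working session

There is one attempt and no reset: what is moved stays moved. The work goes in short steps, Python scripts to look and compute and a tool call to move; the robot and the scene stay as the last step left them, time stands still between calls to the robot, and variables do not carry over. Pictures are saved under pics/ and viewed, and the job is handed in when it is done.

Besides the shell and the picture viewer there is one more tool, called after ">>>" in YAML: its name, and indented under it one key for each argument. arm_command: Moves the arm, as the interface text tells. Its arguments: {"type":"object","properties":{"series":{"type":"array"},"squeeze":{"type":"number"}},"required":["series"]}

```bash
mkdir -p pics; ls
python3 - <<'E'
from station import status, read_camera, camera_model, bot
import cv2
o=status.get_obs();print(o)
for n in ["side","top"]:
    im=read_camera(n);cv2.imwrite(f"pics/{n}0.png",im)
    print(n,camera_model(n))
E
```

```text
pics
{'t': 0.0, 'q': array([ 1.03893815,  0.47776943,  0.02233262,  1.55645599, -0.01148427,
        1.10930094, -0.08309743]), 'joint_vel': array([ 0.00236328, -0.00323131,  0.00154845,  0.00073101,  0.00010084,
        0.00144226,  0.00020444]), 'joint_torque': array([ 5.69169042e-04, -5.96438026e+01,  1.60820212e+00, -2.81188560e+01,
        1.24907828e-02,  9.44960833e-03, -1.49252395e-05]), 'eef_pos': array([ 0.27730941, -0.61478818,  0.24734421]), 'tool_rot': array([-4.27714477e-04,  8.40006581e-01, -5.42575459e-01, -7.95029861e-04]), 'contact_force': array([ 0.19825449, -0.77870128, -0.54747661]), 'torque': array([-0.0104702 , -0.0762536 , -0.00083221]), 'gripper_width': 0.9997855883169317}
side {'fov_y': 51.144613053484626, 'cx': 253.76603041676537, 'cy': 185.97793768850096, 'R': array([[-0.9710148 , -0.23815282,  0.02033432],
       [-0.16247119,  0.59524772, -0.78694553],
       [ 0.17530934, -0.7674395 , -0.61668732]]), 't': array([0.43565923, 0.38715926, 0.63831903])}
top {'fov_y': 43.95995005084068, 'cx': 261.98390083921987, 'cy': 193.99761712497536, 'R': array([[-0.01481679, -0.99958909,  0.02453811],
       [-0.98258465,  0.01000992, -0.18554568],
       [ 0.18522381, -0.02685996, -0.98232921]]), 't': array([-0.40918636,  0.55089674,  1.26085964])}
```

View pics/side0.png

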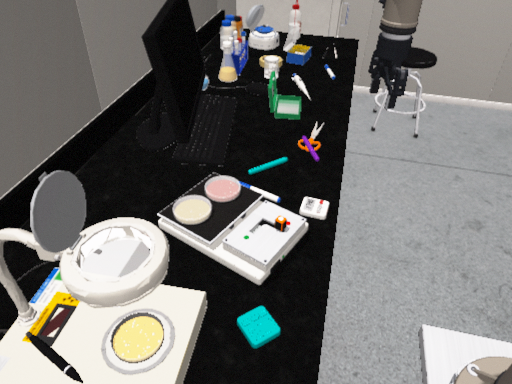

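View pics/top0.png

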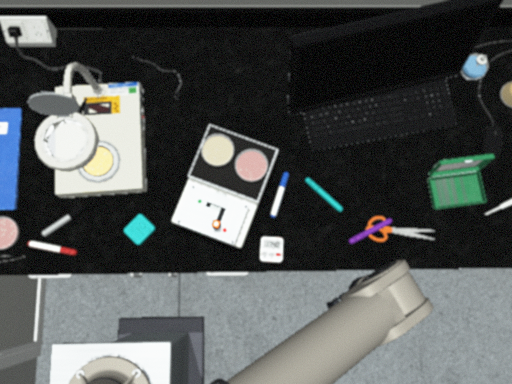

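The top view shows the shaker around (225,185), the orange knob near (216,225), the white timer at (271,249) and the blue-capped marker at (280,195). The turquoise and purple pens and the turquoise timer are look-alikes. I'll enlarge this area next.

Run:
```python
import cv2
a=cv2.imread('pics/top0.png')[115:270,160:300];b=cv2.imread('pics/side0.png')[165:285,150:340]
cv2.imwrite('pics/topc.png',cv2.resize(a,None,fx=3.8,fy=3.8,interpolation=cv2.INTER_CUBIC))
cv2.imwrite('pics/sidec.png',cv2.resize(b,None,fx=4,fy=4,interpolation=cv2.INTER_CUBIC))
```

```text
(no output)
```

View pics/topc.png

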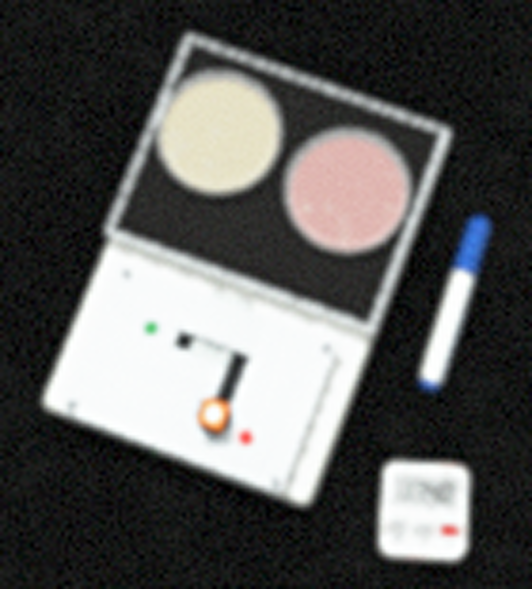

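View pics/sidec.png

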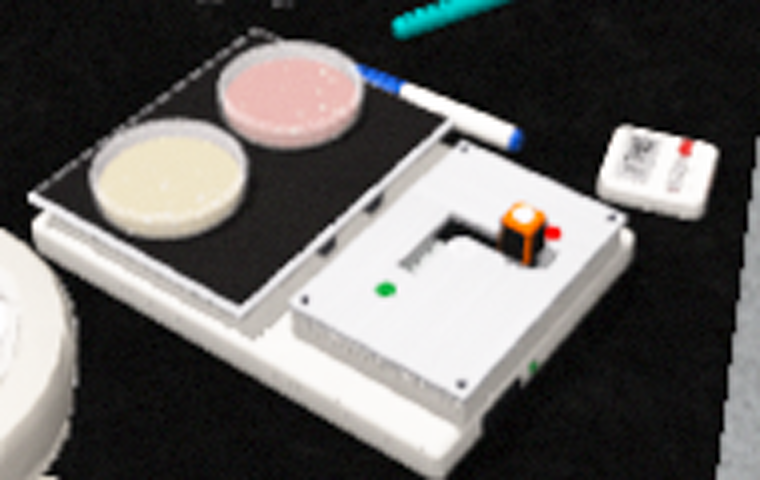

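The enlarged top crop shows platform corners at crop (187,37), (450,130), (372,330) and (108,232), and slot features at the corner (240,357) and the left end (184,341). The knob is at (213,414), with its white top. I'll fit the shaker's pose from these.

```bash
cat > h.py <<'E'
import numpy as np, cv2
def ray(cam,px,z,K=None):
    f=192/np.tan(np.radians(cam['fov_y'])/2)
    R=np.array(cam['R']);t=np.array(cam['t'])
    px=np.atleast_2d(np.array(px,float));C=-R.T@t
    d=np.c_[(px[:,0]-cam['cx'])/f,(px[:,1]-cam['cy'])/f,np.ones(len(px))]@R
    return C+d*((z-C[2])/d[:,2])[:,None]
def proj(cam,X):
    f=192/np.tan(np.radians(cam['fov_y'])/2)
    c=np.atleast_2d(X)@np.array(cam['R']).T+np.array(cam['t'])
    return np.c_[cam['cx']+f*c[:,0]/c[:,2],cam['cy']+f*c[:,1]/c[:,2]]
def rigid(src,dst):
    a=src-src.mean(0);b=dst-dst.mean(0)
    th=np.arctan2((a[:,0]*b[:,1]-a[:,1]*b[:,0]).sum(),(a*b).sum())
    R=np.array([[np.cos(th),-np.sin(th)],[np.sin(th),np.cos(th)]])
    return th,dst.mean(0)-R@src.mean(0),R
E
python3 - <<'E'
from h import *
from station import camera_model
T=camera_model('top');S=camera_model('side')
g=lambda l:np.array(l)/3.8+[160,115]-0.4
gs=lambda l:np.array(l)/4+[150,165]-0.4
src=np.array([[.146,.105],[.146,-.105],[-.018,-.105],[-.018,.105]])
for nm,cam,p in [('top',T,g([(187,37),(450,130),(372,330),(108,232)])),('side',S,gs([(32,198),(255,32),(455,122),(240,312)]))]:
    W=ray(cam,p,.056)[:,:2]
    if nm=='side': src2=np.array([[.146,.105],[.146,-.105],[-.018,-.105],[-.018,.105]])
    th,t,R=rigid(src,W);print(nm,th,np.degrees(th),t,(W-(src@R.T+t))*1e3)
    sp=lambda X:(np.array(X)[:2]-t)@R*1e3
    if nm=='top':
        print('corner',sp(ray(cam,g([(240,357)]),.058)[0]),'end',sp(ray(cam,g([(184,341)]),.058)[0]),'knob',sp(ray(cam,g([(213,414)]),.088)[0]))
        for d in [(220,132),(348,190)]:print('dish',ray(cam,g([d]),.073))
    else:
        print('corner',sp(ray(cam,gs([(450,222)]),.058)[0]),'knob',sp(ray(cam,gs([(524,214)]),.088)[0]),'end',sp(ray(cam,gs([(405,265)]),.058)[0]))
    X=R@np.array([-.122,-.022])+t;print('start',X)
E
```

```text
top -0.368005758490852 -21.08517679803648 [ 0.57752162 -0.31340395] [[-2.70631147  0.03935995]
 [-0.73569095  0.60179262]
 [ 2.09737907  1.54040434]
 [ 1.34462335 -2.18155691]]
corner [-68.85399132 -20.43931012] end [-72.06059992  21.64869505] knob [-117.00421131  -20.58319616]
dish [[ 0.67011844 -0.29388353  0.073     ]]
dish [[ 0.62566752 -0.38694573  0.073     ]]
start [ 0.45577531 -0.29004081]
side -0.37260169021505857 -21.3485042887638 [ 0.57500828 -0.30631167] [[-3.88882013 -1.06082688]
 [-0.94328828  4.36029139]
 [ 2.28417593  1.88913831]
 [ 2.54793248 -5.18860283]]
corner [-66.39027904 -23.40591813] knob [-113.02327721  -25.77049057] end [-65.88262913  20.56078823]
start [ 0.45337063 -0.28238924]
```

The two views agree to about 5 mm, and the known sizes fit: knob near shaker (-117,-21) mm, yaw about -21°. I'll move above it with the fingers shut and tool x along shaker x, then refine with the wrist camera.

>>> arm_command:
  series:
    - [0,[-26,-37,0],-0.097]
    - [0,[-53,-74,0],-0.194]
    - [0,[-79,-111,0],-0.291]
    - [0,[-106,-148,0],-0.388]
    - [0,[-132,-185,0],-0.485]
    - [0,[-159,-222,0],-0.582]
    - [0,[-185,-259,0],-0.68]
    - [0,[-212,-296,0],-0.778]
  squeeze: 60

```text
t: 1.1
eef_pos: [0.4606, -0.299, 0.2481]
tool_rot: [-0.0, 0.983, -0.182, -0.0]
contact_force: [0.7, 0.0, 0.1]
gripper_width: -0.001
```

Run:
```python
from station import status, read_camera, camera_model, bot
import cv2,pickle
from h import *
o=status.get_obs();print(o['t'],o['eef_pos'],o['tool_rot'],o['q'],o['joint_vel'],o['gripper_width'])
m=camera_model('wrist');im=read_camera('wrist');cv2.imwrite('pics/w1.png',im)
pickle.dump(m,open('w1.pkl','wb'));print(m)
```

```text
1.1 [ 0.460588   -0.29898125  0.24806482] [-1.38920969e-05  9.83306218e-01 -1.81958360e-01 -1.93531049e-04] [ 0.68681377  0.28684336 -0.27141669  1.84392779  0.0890514   1.02293494
  0.01352315] [-0.4022672  -0.02947188 -0.31490233  0.06229934  0.09045719 -0.00851715
  0.02718567] -0.0013593709134235234
{'fov_y': 65.55143470967656, 'cx': 257.2514647237265, 'cy': 193.2713868186337, 'R': array([[ 9.33690888e-01, -3.58079053e-01, -8.46888781e-04],
       [-3.43205992e-01, -8.95578959e-01,  2.83104176e-01],
       [-1.02132131e-01, -2.64041132e-01, -9.59088791e-01]]), 't': array([-0.53712833, -0.14572399,  0.34710936])}
```

View pics/w1.png

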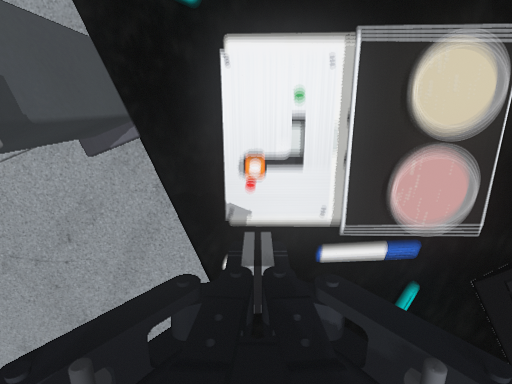

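The wrist picture is blurred because the arm was still settling. The knob is at (255,166), the slot corner near (298,160), the green dot at (299,95). I'll take it again at rest.

Run:
```python
from station import status, read_camera, camera_model, bot
import cv2,pickle
from h import *
read_camera('wrist');read_camera('wrist')
o=status.get_obs();print(o['t'],o['eef_pos'],o['tool_rot'],abs(o['joint_vel']).max())
m=camera_model('wrist');im=read_camera('wrist');cv2.imwrite('pics/w2.png',im)
pickle.dump(m,open('w2.pkl','wb'))
cv2.imwrite('pics/w2c.png',cv2.resize(im[20:250,205:360],None,fx=2.6*1,fy=2.6,interpolation=cv2.INTER_CUBIC))
```

```text
1.25 [ 0.46154353 -0.29747111  0.24812003] [-5.49893246e-04  9.83521937e-01 -1.80787982e-01 -4.83661475e-05] 0.06454769416113633
```

View pics/w2c.png

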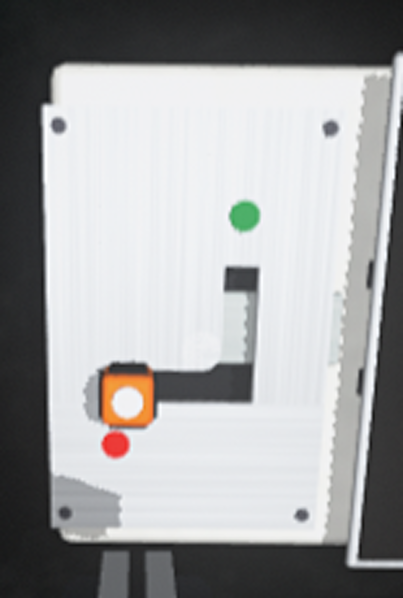

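View pics/w2.png

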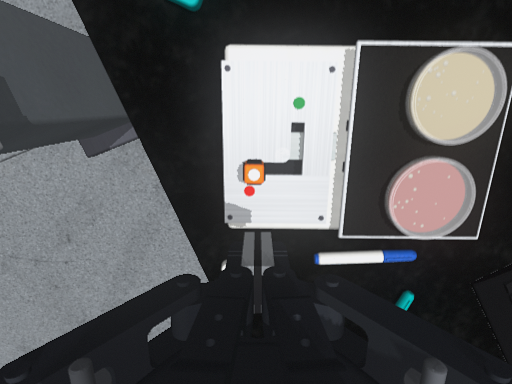

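The sharp crop shows slot corners at crop (253,402), (260,267) and (225,267), and console plate corners at (43,104) and (52,529). The knob's white top disc is at (127,402).

Run:
```python
from h import *
import pickle
m=pickle.load(open('w2.pkl','rb'))
g=lambda l:np.array(l)/2.6+[205,20]-0.3
src=np.array([[-65,-29],[-65,27],[-79,27],[-150,85],[-150,-85]])/1e3
W=ray(m,g([(253,402),(260,267),(225,267),(43,104),(52,529)]),.058)[:,:2]
th,t,R=rigid(src,W);print(np.degrees(th),t,((W-(src@R.T+t))*1e3).round(1))
k=ray(m,g([(127,402)]),.088)[0,:2];print('knob',k,(k-t)@R*1e3)
print('tcp in shaker',(np.array([.46154,-.29747])-t)@R*1e3)
print('tool x deg',np.degrees(2*np.arctan2(-.180788,.983522)))
for n,p in dict(pre=[-.150,-.022],c=[-.072,-.022],e=[-.072,.02]).items(): print(n,R@np.array(p)+t)
```

```text
-21.38065634961675 [ 0.578225   -0.31129104] [[ 0.3  0.9]
 [-0.2 -0.2]
 [-0.1 -0.4]
 [ 0.4  0.4]
 [-0.3 -0.7]]
knob [ 0.46110651 -0.28885122] [-117.23898758  -21.80151494]
tcp in shaker [-113.6932503   -29.66910617]
tool x deg -20.83132570169701
pre [ 0.43052779 -0.27709261]
c [ 0.50315974 -0.30552848]
e [ 0.51847137 -0.26641897]
```

The slot fit is good to under 1 mm. Tool x is along shaker x and tool y along shaker -y. I'll go behind the knob, then down with the tips 8 mm above the console.

>>> arm_command:
  series:
    - [0,[-20,-4,0],0.005]
    - [0,[-40,-8,0],0.009]
    - [0,[-40,-8,30],0.009]
    - [0,[-40,-8,70],0.009]
    - [0,[-40,-8,110],0.009]
    - [0,[-40,-8,145],0.009]
    - [0,[-40,-8,165],0.009]
    - [0,[-40,-8,165],0.009]

```text
t: 2.3
eef_pos: [0.4239, -0.2792, 0.0818]
tool_rot: [-0.0, 0.982, -0.189, -0.002]
contact_force: [0.4, -0.1, 0.9]
gripper_width: -0.001
```

```bash
cat > st.py <<'E'
from station import status, read_camera, camera_model, bot
import cv2,sys
from h import *
o=status.get_obs()
th=np.radians(-21.38);R=np.array([[np.cos(th),-np.sin(th)],[np.sin(th),np.cos(th)]]);t=np.array([ 0.578225,-0.31129104])
print(o['t'],'shaker',(o['eef_pos'][:2]-t)@R*1e3,'z',o['eef_pos'][2],'F',o['contact_force'].round(1))
n=sys.argv[1]
cv2.imwrite(f'pics/{n}.png',read_camera('wrist'))
b=read_camera('side')[165:285,150:340]
cv2.imwrite(f'pics/{n}s.png',cv2.resize(b,None,fx=4,fy=4,interpolation=cv2.INTER_CUBIC))
E
python3 st.py a
```

```text
2.3 shaker [-155.43100782  -26.43350784] z 0.08182416265643214 F [ 0.4 -0.1  0.9]
```

View pics/a.png

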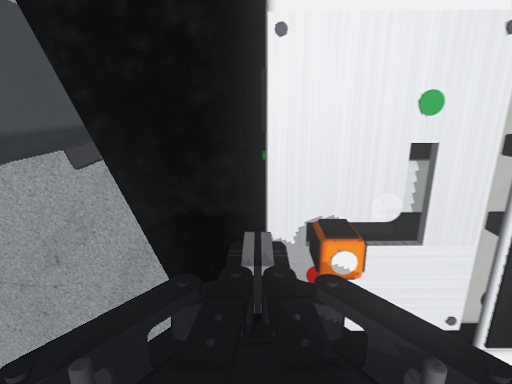

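View pics/as.png

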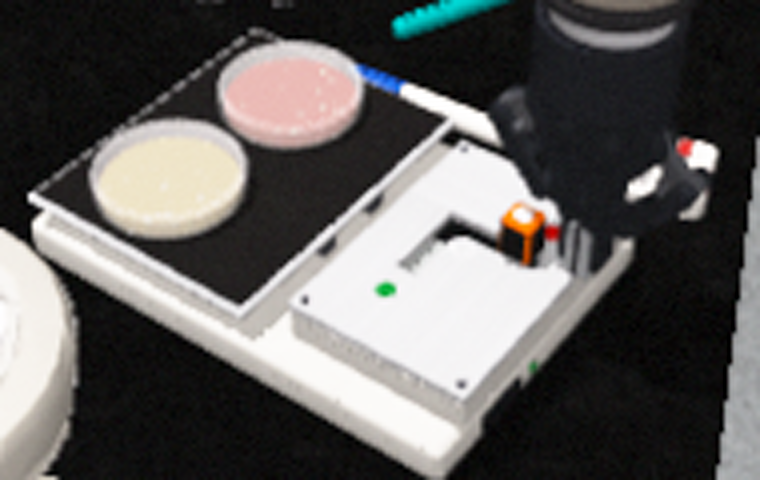

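The fingers are behind the knob (wrist knob at (340,250)) and slightly right of its line, with no contact. I'll correct y and push gradually.

>>> arm_command:
  series:
    - [0,[2,-4,0],0]
    - [0,[6,-4,0],0]
    - [0,[12,-4,0],0]
    - [0,[18,-4,0],0]
    - [0,[24,-4,0],0]
    - [0,[30,-4,0],0]
    - [0,[36,-4,0],0]
    - [0,[40,-4,0],0]

```text
t: 3.4
eef_pos: [0.4648, -0.2896, 0.0832]
tool_rot: [-0.0, 0.982, -0.188, -0.0]
contact_force: [-2.5, 1.1, 1.6]
gripper_width: 0.001
```

```bash
python3 st.py b
```

```text
3.4 shaker [-113.51818527  -21.15981217] z 0.08322816140101594 F [-2.5  1.1  1.6]
```

View pics/b.png

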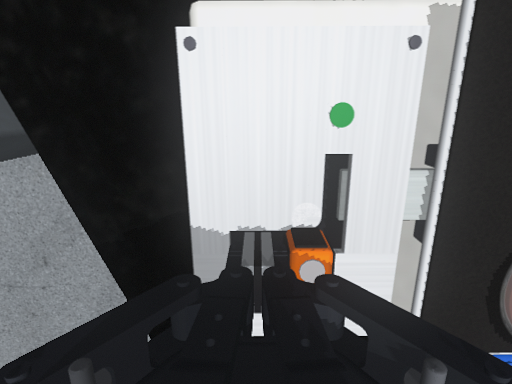

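View pics/bs.png

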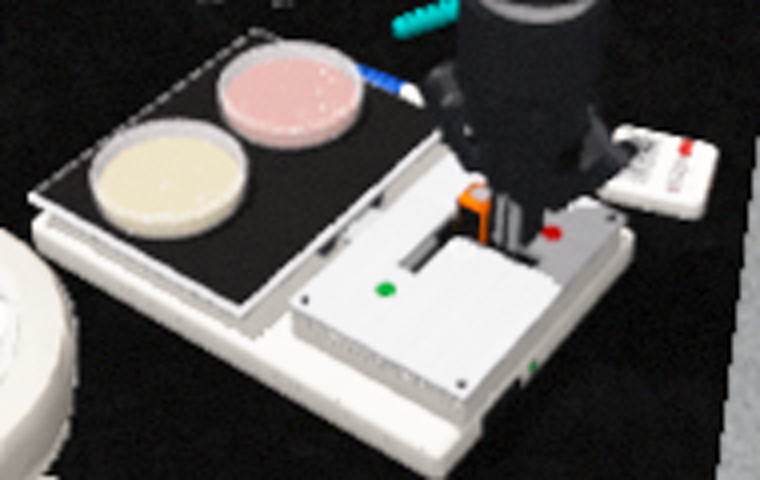

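The knob is moving, at about 2.7 N as expected. I'll continue slowly to the stop.

>>> arm_command:
  series:
    - [0,[3,0,0],0]
    - [0,[6,0,0],0]
    - [0,[9,0,0],0]
    - [0,[12,0,0],0]
    - [0,[15,0,0],0]
    - [0,[15,0,0],0]

```text
t: 4.25
eef_pos: [0.479, -0.2952, 0.0833]
tool_rot: [0.0, 0.982, -0.188, 0.0]
contact_force: [-0.7, 1.1, -0.1]
gripper_width: -0.001
```

```bash
python3 - <<'E'
from h import *
from station import *
import subprocess
m=camera_model('wrist');im=read_camera('wrist');cv2.imwrite('pics/c.png',im)
import pickle;pickle.dump(m,open('c.pkl','wb'))
E
python3 st.py c2
```

```text
4.3 shaker [-98.38714923 -21.22021455] z 0.08331368930853718 F [-0.1  0.5  0.1]
```

View pics/c.png

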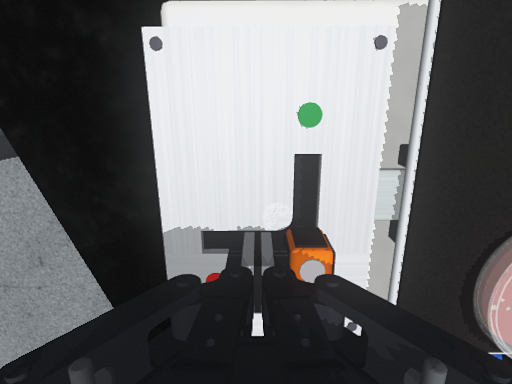

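Run:
```python
from h import *
import pickle
m=pickle.load(open('c.pkl','rb'))
th=np.radians(-21.38);R=np.array([[np.cos(th),-np.sin(th)],[np.sin(th),np.cos(th)]]);t=np.array([ 0.578225,-0.31129104])
for n,p,z in [('knob',(312,271),.088),('slotUL',(294,154),.058),('slotUR',(321,154),.058),('red',(214,279),.058)]:
    print(n,(ray(m,[p],z)[0,:2]-t)@R*1e3)
```

```text
knob [-73.01086824 -21.42663048]
slotUL [-79.16508245  27.69433344]
slotUR [-65.44477045  27.62428763]
red [-123.14554744  -44.43287642]
```

The knob is at shaker (-73,-21.4) mm, 1 mm short of the corner; the slot end checks out within 0.6 mm. I'll press 3 mm more against the stop, back off and rise.

>>> arm_command:
  series:
    - [0,[1.5,0,0],0]
    - [0,[3,0,0],0]
    - [0,[3,0,0],0]
    - [0,[3,0,0],0]

```text
t: 4.9
eef_pos: [0.48, -0.2958, 0.0832]
tool_rot: [-0.0, 0.982, -0.188, -0.001]
contact_force: [-5.8, 2.6, 3.8]
gripper_width: -0.002
```

>>> arm_command:
  series:
    - [0,[-6,0,0],0]
    - [0,[-14,0,0],0]
    - [0,[-14,0,-20],0]
    - [0,[-14,0,-50],0]
    - [0,[-14,0,-50],0]

```text
t: 5.52
eef_pos: [0.4696, -0.2918, 0.1355]
tool_rot: [0.001, 0.982, -0.188, 0.002]
contact_force: [0.1, 0.8, 0.0]
gripper_width: 0.002
```

```bash
python3 - <<'E'
from h import *
from station import *
o=status.get_obs();print(o['t'],o['eef_pos'],o['contact_force'])
m=camera_model('wrist');im=read_camera('wrist');cv2.imwrite('pics/d.png',im)
import pickle;pickle.dump(m,open('d.pkl','wb'))
E
python3 st.py d2
```

```text
5.525 [ 0.46958926 -0.2917819   0.1355496 ] [0.13490582 0.75997619 0.01139036]
5.575 shaker [-109.26130554  -21.34961456] z 0.13424118250591222 F [ 0.   0.1 -0.5]
```

View pics/d.png

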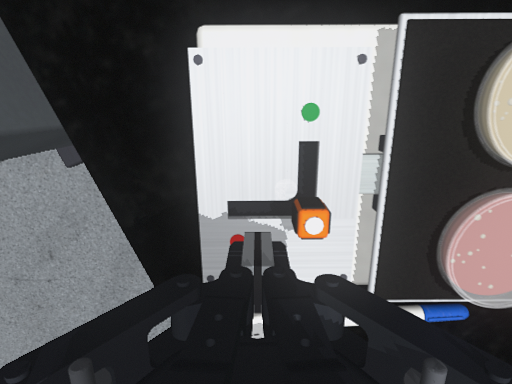

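The knob is against the corner stop (7.5 N reaction, picture (313,224)). I'll go round to its right (-y) side.

>>> arm_command:
  series:
    - [0,[0,17,0],0]
    - [0,[10,36,0],0]
    - [0,[37,36,0],0]
    - [0,[37,36,10],0]
    - [0,[37,36,35],0]
    - [0,[37,36,51],0]
    - [0,[37,36,51],0]
    - [0,[37,36,51],0]

```text
t: 6.68
eef_pos: [0.4895, -0.3384, 0.0827]
tool_rot: [0.0, 0.982, -0.188, 0.0]
contact_force: [-0.5, -0.3, -0.1]
gripper_width: 0.001
```

```bash
python3 st.py e
```

```text
6.675 shaker [-72.73917397 -57.5842607 ] z 0.08274914110909587 F [-0.5 -0.3 -0.1]
```

View pics/e.png

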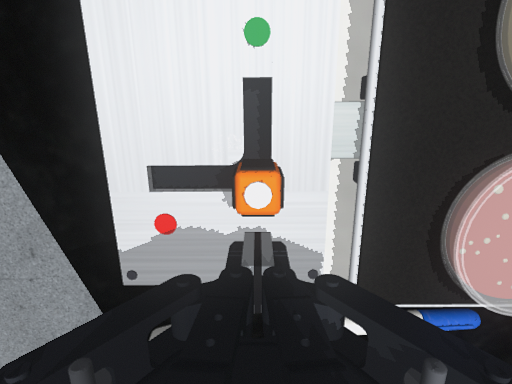

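View pics/es.png

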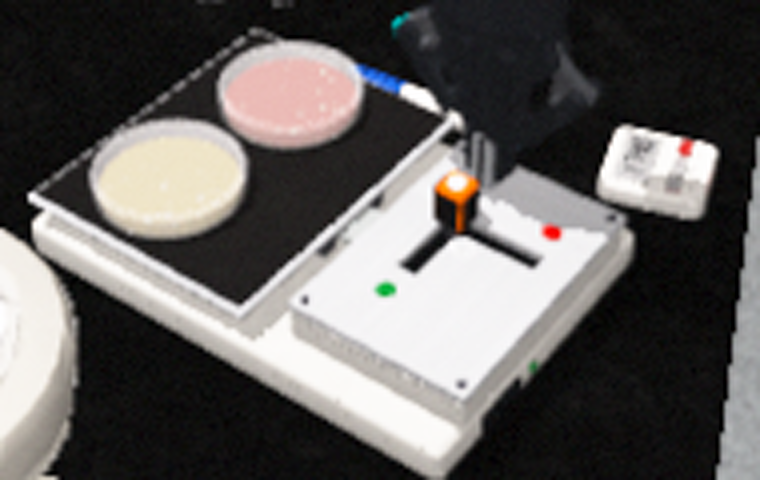

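The knob is straight ahead at (258,193), in line with the fingers. I'll push along +y (tool -y).

>>> arm_command:
  series:
    - [0,[0,-6,0],0]
    - [0,[0,-12,0],0]
    - [0,[0,-18,0],0]
    - [0,[0,-24,0],0]
    - [0,[0,-30,0],0]
    - [0,[0,-36,0],0]
    - [0,[0,-42,0],0]
    - [0,[0,-47,0],0]

```text
t: 7.78
eef_pos: [0.5068, -0.2939, 0.0823]
tool_rot: [-0.0, 0.982, -0.188, 0.0]
contact_force: [-1.4, -2.2, 0.9]
gripper_width: 0.0
```

>>> arm_command:
  series:
    - [0,[0,-2.5,0],0]
    - [0,[0,-5,0],0]
    - [0,[0,-7.5,0],0]
    - [0,[0,-9,0],0]
    - [0,[0,-9,0],0]

```text
t: 8.4
eef_pos: [0.5097, -0.2865, 0.0823]
tool_rot: [0.0, 0.982, -0.188, -0.0]
contact_force: [-1.7, -3.0, 0.7]
gripper_width: -0.003
```

```bash
python3 - <<'E'
from h import *
from station import *
m=camera_model('wrist');im=read_camera('wrist');cv2.imwrite('pics/f.png',im)
import pickle;pickle.dump(m,open('f.pkl','wb'))
E
python3 st.py f2
```

```text
8.45 shaker [-72.84784641  -1.87596689] z 0.08227930213741476 F [-1.4 -3.3  1.8]
```

View pics/f.png

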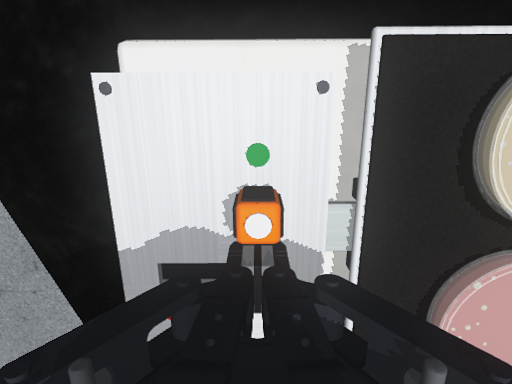

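The knob is at (258,227), with the end of the slot hidden under it and the force rising a little. I'll press 4 mm more to be sure, then back off and rise.

>>> arm_command:
  series:
    - [0,[0,-2,0],0]
    - [0,[0,-4,0],0]
    - [0,[0,-4,0],0]
    - [0,[0,-4,0],0]

```text
t: 9.05
eef_pos: [0.5098, -0.2861, 0.0824]
tool_rot: [0.002, 0.982, -0.189, -0.0]
contact_force: [-4.2, -11.2, 1.9]
gripper_width: 0.003
```

>>> arm_command:
  series:
    - [0,[0,4,0],0]
    - [0,[0,14,0],0]
    - [0,[0,22,0],0]
    - [0,[0,22,-40],0]
    - [0,[0,22,-85],0]
    - [0,[0,22,-120],0]
    - [0,[0,22,-120],0]
    - [0,[0,22,-120],0]

```text
t: 10.05
eef_pos: [0.5028, -0.3025, 0.2016]
tool_rot: [-0.0, 0.982, -0.188, -0.0]
contact_force: [-0.3, -0.9, -0.0]
gripper_width: 0.004
```

```bash
python3 - <<'E'
from h import *
from station import *
read_camera('wrist');o=status.get_obs();print(o['t'],o['eef_pos'],o['contact_force'],abs(o['joint_vel']).max())
m=camera_model('wrist');im=read_camera('wrist');cv2.imwrite('pics/g.png',im)
import pickle;pickle.dump(m,open('g.pkl','wb'))
cv2.imwrite('pics/gtop.png',cv2.resize(read_camera('top')[115:270,160:300],None,fx=3.8,fy=3.8))
E
python3 st.py g2
```

```text
10.1 [ 0.50253069 -0.30238022  0.20103029] [-0.58194495 -0.04681769  0.01610865] 0.009614777291301715
10.2 shaker [-73.73406642 -19.26697664] z 0.20087223239802898 F [-0.2 -0.4 -0.3]
```

View pics/g.png

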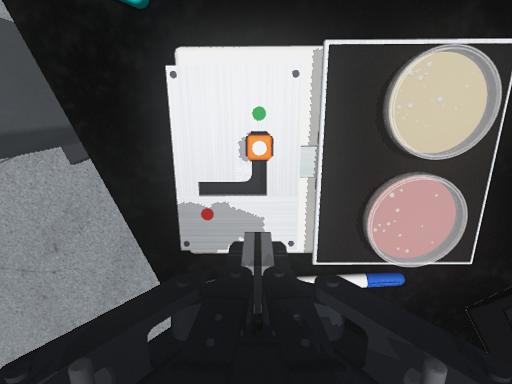

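View pics/g2s.png

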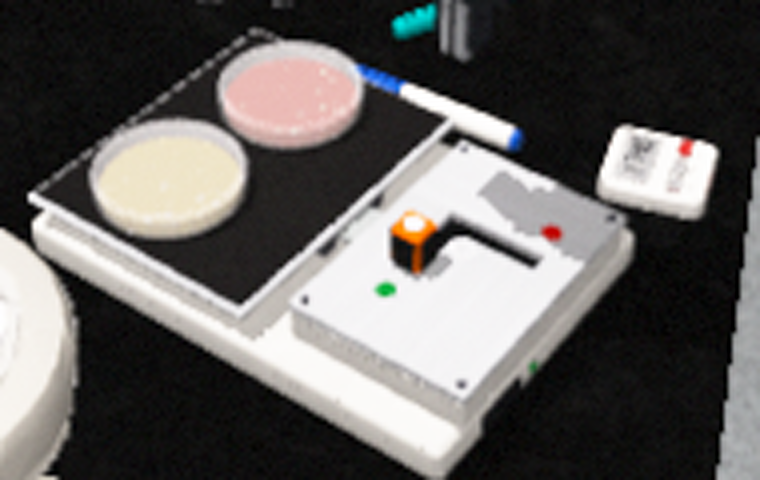

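The knob is at (259.5,148) by the green dot, the fingers are clear, and the dishes, marker and timer look unmoved. One numeric check comes before handing in.

Run:
```python
from h import *
import pickle
from station import bot
m=pickle.load(open('g.pkl','rb'))
th=np.radians(-21.38);R=np.array([[np.cos(th),-np.sin(th)],[np.sin(th),np.cos(th)]]);t=np.array([ 0.578225,-0.31129104])
k=(ray(m,[(259.5,148)],.088)[0,:2]-t)@R*1e3;print(k)
if abs(k[0]+72)<3 and abs(k[1]-20)<3: print(bot.hand_in())
```

```text
[-71.79363766  20.72169154]
the job is handed in; nothing more can be done
None
```

The shaker is locked and the job is handed in; it gave no verdict. With the fingers shut, I pushed the knob along the first leg to the corner stop (about 7 N). I then went round to its right side and pushed it sideways to the slot end (about 12 N, with no further movement).

**Last checks:**
- **Knob:** the wrist camera put it at shaker (-71.8, 20.7) mm, against a target of (-72, 20) mm.
- **Robot:** the fingers were raised clear, with wrist force close to zero and the clock at about 10 s of 38 s.
- **Dishes, timer and marker:** they looked unmoved in the last wrist and side pictures. I judged this by eye and did not measure their positions.

**Disagreement:** the first rough fits from the top and side views differed by up to about 7 mm. I relied on the later wrist camera fit instead, which matched the known sizes to within 1 mm.

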